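Book two tins out of stock by pointing

TASK

Book two items out of stock at the leather merchant's counter without touching them: with the fingers pointing straight down, point first at the squat tin (the widest and lowest of the five containers), fingertips two or three centimetres above the middle of its lid, and stay there for about two seconds; then point in the same way at the cap of the cone-topped can. Then press the larger of the terminal's two keys fully down, let it come up again and move clear. Leave the small key alone, do not touch or shift any container, tool or dish, and do not bring the fingertips close above the middle of any of the other three containers.

Things in the scene. Friction and masses are not known exactly. Their poses are not given: they have to be found in the camera images.
- squat_tin: FIRST item to point at: the squat tin, bare tinplate with a plain paper band; the widest and lowest of the five containers, a flat disc-like round tin 88 mm across and 55 mm high, loose on the counter. Origin: centre of its underside; z up. The middle of its lid is 55 mm straight above.
- cone_can: SECOND item to point at: the cone-topped can, bare tinplate with a plain paper band; round body 72 mm across up to 70 mm, then a cone narrowing to a 28 mm cap; 120 mm high in all, loose. Origin: centre of its underside; z up. The top of the cap is 120 mm straight above.
- big_key (a joint): travel of the large key in m: 0 up, 0.006 fully down. A spring returns it; fully down takes about 5 N.
- big_key_top (a point): middle of the top face of the large round white key (44 mm across) on the booking terminal. The key moves straight down; when up its top is about 67 mm above the counter.
- small_key (a joint): travel of the small key in m: 0 up, 0.006 fully down; to be left alone.
- small_key_top (a point): middle of the top of the small round white key (20 mm across) on the same terminal, 86 mm from the large key's middle.
- terminal: booking terminal, a grey box 130 x 170 mm and 45 mm high fixed to the counter, a dark display strip along its far (+x) edge and two white keys in black housings along its near edge: the large one at (-25, +38) mm, the small one at (-25, -48) mm in its frame. Origin: centre of its underside; z up. Its position and yaw vary.
- round_tin: another container, not to be pointed at or touched: ordinary round tin 68 mm across, 100 mm high, bare tinplate with a plain paper band, loose. Origin: centre of its underside; z up.
- slim_tin: another container, not to be pointed at or touched: slim straight round tin 44 mm across, 118 mm high, bare tinplate with a plain paper band, loose. Origin: centre of its underside; z up.
- square_tin: another container, not to be pointed at or touched: square tin 66 x 66 mm, 90 mm high with a 32 mm round cap, 100 mm in all, bare tinplate with a plain paper band, loose. Origin: centre of its underside; z up.
- hammer: bystander: loose hammer lying at the back of the counter, roughly along y. Origin near the middle of its underside.
- brush: bystander: loose brush lying at the back of the counter, roughly along y. Origin near the middle of its underside.
- block: bystander: loose cork rubbing block 60 x 40 x 25 mm near the robot, on its left. Origin: centre of its underside; z up.
- dish: bystander: loose empty white dish 70 mm across, 30 mm high, towards the back. Origin: centre of its underside; z up.
Mind the look-alikes: they are no part of the job. What is shaped like the squat_tin but blue or turquoise is not meant.

How it is judged:
By the outcome, as a careful person would: the job done as asked, in the order asked, and still so for the second after the job is handed in, with the robot touching nothing.
It also fails if it takes over 58 s, if anything falls off the work surface, if the arm or the gripper's body presses on something with over 40 N, if the wrist force passes 120 N, or if a joint passes its speed limit or range.

ROBOT

A 7-joint arm with a two-finger parallel gripper is mounted at the origin on the work surface. World frame = base frame: x ahead of the robot, y to its left, z up, the work surface at z = 0. Lengths are in m, angles in rad, forces in N, time in s.
With the tool pointing down it reaches from about 0.425 to 0.875 m from the base axis. Payload 4.7 kg.
Tool frame: the origin (TCP) lies between the finger pads, 19 mm behind the fingertips; this is the grasp point; z points along the fingers, y is the line along which they close (so a half turn about z gives the same grasp; the last joint's range is limited). The gripper opens to 87 mm and grips with 3 to 60 N. Pads are 19 mm wide; open, the fingers measure 117 mm over their backs; the gripper's body (75 mm by 190 mm) begins 51 mm behind the grasp point.
Start: joints at [-1.095, 0.321, -0.07, 1.45, 0.023, 1.371, -0.057], TCP at [0.29, 0.582, 0.241] pointing down, gripper open.
Joint ranges: [-2.86, 2.86], [-0.3, 2.09], [-1.38, 1.24], [0.06, 2.45], [-1.56, 4.7], [0.09, 2.05], [-2.69, 2.69]. Speed limits (rad/s): [2.57, 2.57, 3.14, 3.14, 3.14, 3.14, 3.14].

INTERFACE

Orientations are given as a unit quaternion [w, x, y, z].
In Python, from workcell import get_obs, capture, job_done gives the robot as it stands.
- The arm moves only by the shell command python3 -m handwheel 'ROWS'. ROWS is JSON, a list of rows, each a list of 5 numbers: the shift along the tool's x, y, z in m, then the turn about the tool's z in rad, then the closure in counts, from 0 (fully open) to 255 (shut). In form: [[dx, dy, dz, yaw, jaw], ...]. A call has 1 to 8 rows; each row shifts and turns the commanded pose from where the row before left it, along the tool's axes as they then stand; what a row does not reach is not made up. A row lasts 1/12 s, in which the tool goes at most 41.7 mm and 7.16 degrees, less where a joint would pass 70% of its speed; a pose out of reach is approached as far as the arm can. A call with a gripper value outside its range is refused whole. The fingers move at their own pace and stop on an object; the grip force is fixed at half the most. Time passes only in rows, so rows that do not move let the fingers close. It gives the time, the measured TCP pose, the force, the opening and the grip force at its end, in the units of the state.
- get_obs(): the state, without advancing time (a new reading comes with each control period).
- capture(name): name is "side" or "top" or "wrist"; returns a dict with "pixels" (420x560x3 uint8, red, green, blue), "K" (3x3 intrinsics, pixels), "D" ([k1, k2, p1, p2, k3] as OpenCV has them; the pictures are not rectified), "rvec" (rotation vector, rad) and "tvec" (3), from world to camera coordinates, as OpenCV has them; the wrist camera has in their place "tool_from_camera" (4x4, takes a point from camera to tool coordinates, whose origin is the TCP and whose axes are the flange's). Camera axes: x right, y down, z forward; pixel columns grow to the right and rows downward; lengths in m; the calibration is good to about 2 mm. A picture is of the moment at which its call begins: read the wrist's pose just before it. There is no depth.
- job_done(): hands the job in; it is judged then, once.
The state is a dict: "time": time; "joint_pos": joint angles; "joint_vel": joint speeds; "tau": joint torques, N m; "tcp_pos": TCP position; "tcp_rot": TCP orientation; "contact_force": force on the tool from outside, world axes, zero at the start; "ft_torque": the same for the moment, N m; "opening": finger opening in m; "grip_force": force on a finger pad.
Only numpy, scipy, OpenCV 4.12 (cv2) and the standard library are available. Lean on these libraries where they do the work, as an engineer would, in place of code of your own. Each camera call takes 0.05 s, during which the arm holds its last target. There are 200 camera calls.

## Working session

There is one attempt and no reset: what is moved stays moved. The work goes in short steps, Python scripts to look and compute and a shell command to move; the robot and the scene stay as the last step left them, time stands still between calls to the robot, and variables do not carry over. Pictures are saved under pics/ and viewed, at most 10 in all, crops included, and the job is handed in when it is done.

```bash
mkdir -p pics; ls
python3 - <<'E'
from workcell import get_obs, capture
import cv2,numpy as np
o=get_obs();print({k:np.round(o[k],4) for k in ['time','tcp_pos','tcp_rot','joint_pos','opening']})
for n in('top','side'):
    c=capture(n);cv2.imwrite(f'pics/{n}1.png',c['pixels'][:,:,::-1]);print(n,c['K'],c['D'],c['rvec'],c['tvec'])
E
```

```text
pics
{'time': np.float64(0.0), 'tcp_pos': array([0.2894, 0.5814, 0.2402]), 'tcp_rot': array([-2.000e-04,  2.289e-01,  9.735e-01, -9.000e-04]), 'joint_pos': array([-1.0949,  0.3218, -0.0701,  1.4517,  0.0226,  1.3708, -0.0569]), 'opening': np.float64(0.087)}
top [[424.02539363   0.         272.37782573]
 [  0.         424.02539363 205.6796583 ]
 [  0.           0.           1.        ]] [-0.03431204  0.          0.          0.          0.        ] [ 2.16800937 -2.11343293  0.21330693] [-0.02711004  0.55130364  1.00863949]
side [[441.97181752   0.         277.13004367]
 [  0.         441.97181752 217.48460137]
 [  0.           0.           1.        ]] [-0.06181566  0.          0.          0.          0.        ] [ 2.39892419 -0.43097405  0.14615217] [-0.49038562  0.18540417  1.13597953]
```

View pics/top1.png

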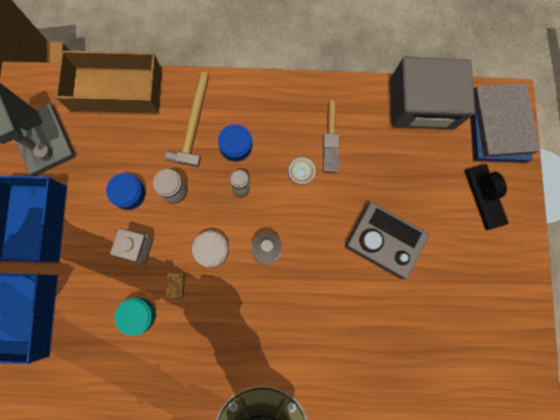

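View pics/side1.png

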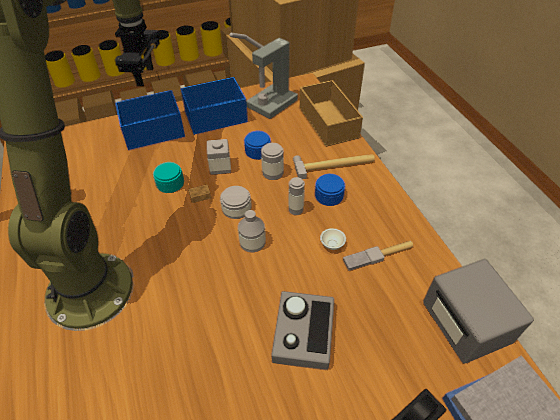

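Top view: squat-shaped candidates are the bare tin at (210,249), the blue tins at (126,190) and (235,142), and the turquoise tin at (134,316). The bare one with the paper band fits the description. The cone can is at (266,247), and the terminal's large key at (372,240) and small key at (403,258). The other containers are the round tin at (168,184), the slim tin at (240,182) and the square tin at (130,244). I'll measure these and check a crop.

```bash
cat > h.py <<'E'
import cv2,numpy as np
from workcell import get_obs,capture
from scipy.spatial.transform import Rotation as R
def ray(c,uv):
    p=cv2.undistortPoints(np.array([[uv]],float),c['K'],c['D'])[0,0]
    Rm=cv2.Rodrigues(np.array(c['rvec'],float))[0]
    return -Rm.T@np.array(c['tvec']),Rm.T@np.array([*p,1])
def onz(c,uv,z):
    o,d=ray(c,uv);return o+d*(z-o[2])/d[2]
def proj(c,P):
    return cv2.projectPoints(np.array([P],float),np.array(c['rvec'],float),np.array(c['tvec'],float),c['K'],c['D'])[0].reshape(-1,2).round(1)
def togo(P):
    "shift in tool axes from present TCP to world point P"
    o=get_obs();q=o['tcp_rot'];return R.from_quat([q[1],q[2],q[3],q[0]]).inv().apply(np.array(P)-o['tcp_pos'])
E
python3 - <<'E'
from h import *
t=capture('top');s=capture('side')
print('tcp',proj(t,get_obs()['tcp_pos']),proj(s,get_obs()['tcp_pos']))
for n,u,v,z in [('squat',(210,249),(236,194),.055),('cone',(266.5,246),(251,215),.12),('big',(372,240),(296,306),.067),('small',(403,258),(291,340),.067),('round',(168,181),(273,150),.1),('slim',(240,177),(297,183),.118),('square',(127,243),(218,146),.1)]:
    print(n,onz(t,u,z).round(3),onz(s,v,z).round(3))
a=cv2.resize(t['pixels'][150:300,100:300],None,fx=4,fy=4,interpolation=2)
cv2.imwrite('pics/crop.png',a[:,:,::-1])
b=cv2.resize(t['pixels'][190:290,335:440],None,fx=5,fy=5,interpolation=2)
cv2.imwrite('pics/term.png',b[:,:,::-1])
E
```

```text
tcp [[-33.  312.7]] [[143.3  70.8]]
squat [0.44  0.136 0.055] [0.447 0.138 0.055]
cone [ 0.445 -0.     0.12 ] [ 0.449 -0.009  0.12 ]
big [ 0.47  -0.257  0.067] [ 0.472 -0.267  0.067]
small [ 0.429 -0.332  0.067] [ 0.43  -0.342  0.067]
round [0.596 0.238 0.1  ] [0.595 0.232 0.1  ]
slim [0.606 0.066 0.118] [0.603 0.059 0.118]
square [0.445 0.324 0.1  ] [0.445 0.31  0.1  ]
```

View pics/crop.png

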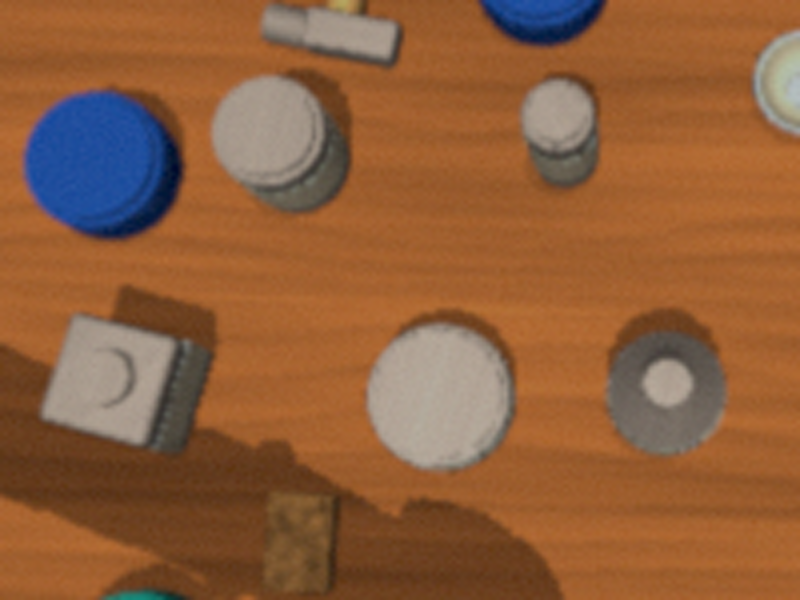

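View pics/term.png

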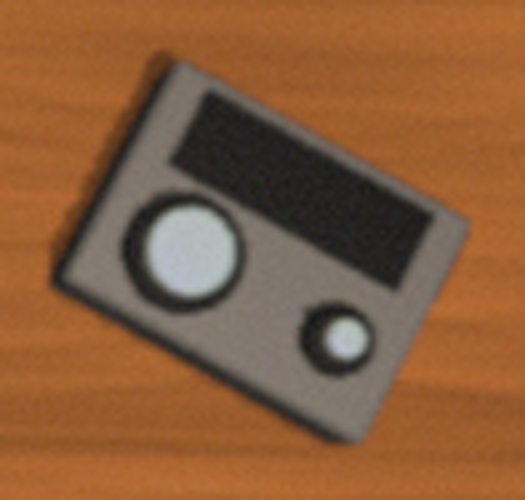

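The crop confirms it: the bare tin at top-view (210,249) is the only squat tin without colour, and the cone can's cap is at (267,245.5). In the terminal crop the big key is at (373.4,240.2) and the small one at (404.4,257.6). The 86 mm spacing checks out. Moving over the squat tin with the fingers closed.

```bash
python3 -m handwheel '[[-0.02,-0.02,0,0,255],[-0.02,-0.02,0,0,255],[-0.02,-0.02,0,0,255],[-0.02,-0.02,0,0,255],[-0.02,-0.02,0,0,255],[-0.02,-0.02,0,0,255],[-0.02,-0.02,0,0,255],[-0.02,-0.02,0,0,255]]'
python3 -m handwheel '[[-0.02,-0.02,0,0,255],[-0.02,-0.02,0,0,255],[-0.02,-0.02,0,0,255],[-0.02,-0.02,0,0,255],[-0.02,-0.02,0,0,255],[-0.02,-0.02,0,0,255],[-0.01,-0.01,0,0,255],[0,0,0,0,255]]'
python3 - <<'E'
from h import *
t=capture('top')
for n,u,z in [('squat',(210,248.75),.055),('cone',(267,245.5),.12),('big',(373.4,240.2),.067),('small',(404.4,257.6),.067)]:
    P=onz(t,u,z);print(n,P.round(4),togo(P).round(4))
E
```

```text
time: 0.87
tcp_pos: [0.3618, 0.3659, 0.2412]
tcp_rot: [-0.0, 0.229, 0.973, -0.0]
contact_force: [0.5, 0.5, -0.1]
opening: 0.0417
grip_force: 0.0
time: 1.53
tcp_pos: [0.4213, 0.1892, 0.2414]
tcp_rot: [0.0, 0.232, 0.973, -0.0]
contact_force: [-0.4, 0.2, 0.5]
opening: 0.0007
grip_force: 0.0
squat [0.4403 0.136  0.055 ] [-0.0427 -0.0409  0.1863]
cone [ 0.4465 -0.0013  0.12  ] [-0.1099 -0.1609  0.1213]
big [ 0.4701 -0.2606  0.067 ] [-0.2473 -0.382   0.1742]
small [ 0.4296 -0.3359  0.067 ] [-0.2449 -0.4675  0.1741]
```

```bash
python3 -m handwheel '[[-0.015,-0.014,0,0,255],[-0.015,-0.014,0,0,255],[-0.013,-0.013,0,0,255],[0,0,0,0,255],[0,0,0,0,255]]'
cat >> h.py <<'E'
def wrist():
    o=get_obs();c=capture('wrist');q=o['tcp_rot']
    T=np.eye(4);T[:3,:3]=R.from_quat([q[1],q[2],q[3],q[0]]).as_matrix();T[:3,3]=o['tcp_pos']
    M=np.linalg.inv(T@np.array(c['tool_from_camera']))
    c['rvec']=cv2.Rodrigues(M[:3,:3])[0].ravel();c['tvec']=M[:3,3];return c
E
python3 - <<'E'
from h import *
c=wrist();np.savez('w1.npz',**{k:np.array(c[k],float) for k in('K','D','rvec','tvec')})
cv2.imwrite('pics/w1.png',c['pixels'][:,:,::-1])
for P in ([.4403,.136,.055],[.4465,-.0013,.12],[.4701,-.2606,.067]):print(proj(c,P))
s=capture('side');cv2.imwrite('pics/s2.png',cv2.resize(s['pixels'][130:370,180:370],None,fx=3,fy=2.5,interpolation=2)[:,:,::-1])
E
```

```text
time: 2.0
tcp_pos: [0.4401, 0.1381, 0.2413]
tcp_rot: [-0.0, 0.229, 0.973, 0.0]
contact_force: [-0.2, -0.5, -0.3]
opening: 0.0004
grip_force: 0.0
[[278.2 189.6]]
[[156.4 271. ]]
[[ 17.8 342.9]]
```

View pics/w1.png

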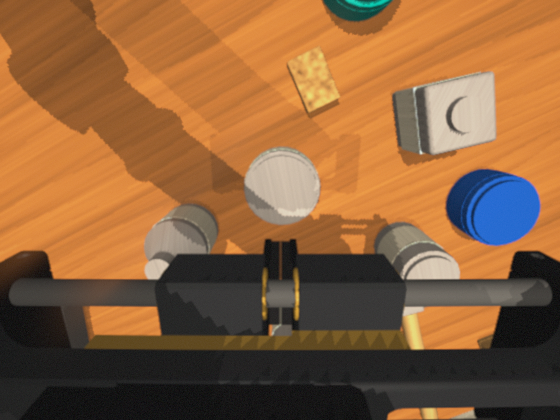

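View pics/s2.png

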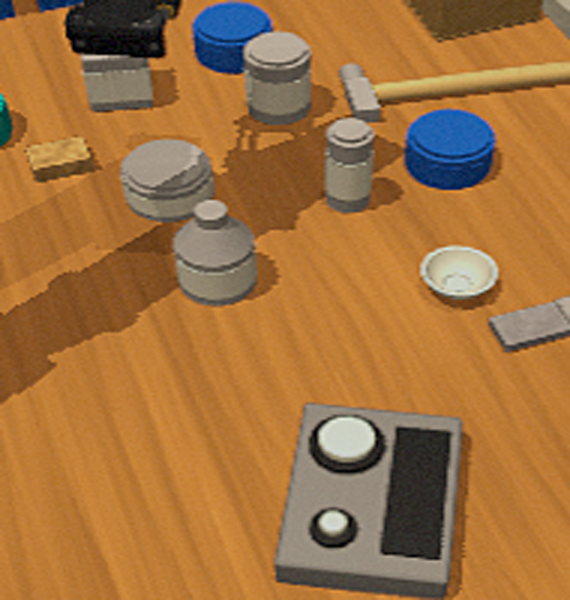

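In the wrist view the squat lid centre is at (282,186), predicted (278,190). The cone cap is at (156,269), predicted (156,271). In the side crop the lid maps to (235,195.6), the cap to (250.3,214) and the big key to (296,305.6).

Run:
```python
from h import *
w=dict(np.load('w1.npz'));s=capture('side')
print(onz(w,(282,186),.055),onz(s,(235,195.6),.055),onz(w,(156,269),.12),onz(s,(250.3,214),.12),onz(s,(296,305.6),.067))
P=[.441,.1355,.099];print(togo(P))
```

```text
[0.43850676 0.14169514 0.055     ] [0.44246414 0.13274763 0.055     ] [ 4.44514145e-01 -4.13872973e-04  1.20000000e-01] [ 0.44809625 -0.00515211  0.12      ] [ 0.47197858 -0.26651248  0.067     ]
[-0.00279449 -0.00266216  0.14217022]
```

The views agree to a few mm: squat tin (0.4405, 0.137), cap (0.446, -0.002), key (0.471, -0.262). Descending to fingertips 25 mm above the lid (TCP z 0.099).

```bash
python3 -m handwheel '[[-0.001,-0.001,0.02,0,255],[0,0,0.025,0,255],[0,0,0.025,0,255],[0,0,0.025,0,255],[0,0,0.022,0,255],[0,0,0.015,0,255],[0,0,0.007,0,255],[0,0,0,0,255]]'
python3 - <<'E'
from h import *
print(togo([.4405,.137,.099]))
s=capture('side');cv2.imwrite('pics/s3.png',cv2.resize(s['pixels'][100:280,160:340],None,fx=3,fy=3,interpolation=2)[:,:,::-1])
E
```

```text
time: 2.82
tcp_pos: [0.4393, 0.1365, 0.1007]
tcp_rot: [-0.001, 0.228, 0.974, -0.001]
contact_force: [-0.1, -0.5, -0.2]
opening: 0.0004
grip_force: 0.0
[-0.00081924  0.00101123  0.0017319 ]
```

View pics/s3.png

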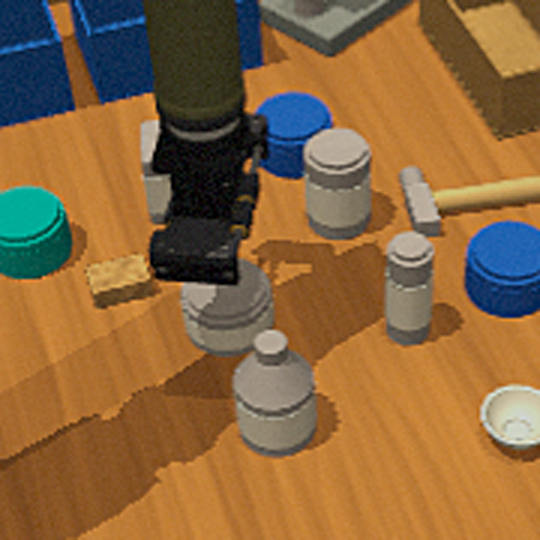

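The gripper is over the squat tin (crop (225,300)), with the body clear of its neighbours and no contact. Now the 2 s dwell.

```bash
python3 -m handwheel '[[0,0.001,0.001,0,255],[0,0,0,0,255],[0,0,0,0,255],[0,0,0,0,255],[0,0,0,0,255],[0,0,0,0,255],[0,0,0,0,255],[0,0,0,0,255]]' | head -2
python3 -m handwheel '[[0,0,0,0,255],[0,0,0,0,255],[0,0,0,0,255],[0,0,0,0,255],[0,0,0,0,255],[0,0,0,0,255],[0,0,0,0,255],[0,0,0,0,255]]' | head -2
python3 -m handwheel '[[0,0,0,0,255],[0,0,0,0,255],[0,0,0,0,255],[0,0,0,0,255],[0,0,0,0,255],[0,0,0,0,255],[0,0,0,0,255],[0,0,0,0,255]]' | head -2
python3 -m handwheel '[[0,0,0,0,255],[0,0,0,0,255],[0,0,-0.02,0,255],[0,0,-0.03,0,255],[0,0,-0.03,0,255],[0,0,-0.03,0,255],[0,0,-0.02,0,255],[0,0,0,0,255]]' | head -2
python3 -c "
from h import *
print(togo([.446,-.002,.24]),togo([.471,-.2625,.24]))"
```

```text
time: 3.53
tcp_pos: [0.4412, 0.1368, 0.1014]
time: 4.2
tcp_pos: [0.4412, 0.1368, 0.1013]
time: 4.87
tcp_pos: [0.4412, 0.1368, 0.1013]
time: 5.53
tcp_pos: [0.4437, 0.1377, 0.2361]
[-0.06435061 -0.12399436 -0.00440862] [-0.20281571 -0.34605733 -0.0052492 ]
```

```bash
python3 -m handwheel '[[-0.01,-0.018,0,0,255],[-0.012,-0.023,0,0,255],[-0.012,-0.023,0,0,255],[-0.012,-0.023,0,0,255],[-0.01,-0.02,0,0,255],[-0.008,-0.017,0,0,255],[0,0,0,0,255],[0,0,0,0,255]]' | head -2
python3 - <<'E'
from h import *
print(togo([.446,-.002,.164]))
c=wrist();np.savez('w2.npz',**{k:np.array(c[k],float) for k in('K','D','rvec','tvec')})
print(proj(c,[.446,-.002,.12]),proj(c,[.471,-.2625,.067]))
cv2.imwrite('pics/w2.png',c['pixels'][:,:,::-1])
E
```

```text
time: 6.2
tcp_pos: [0.4429, -0.0034, 0.2308]
[-0.002189    0.00258132  0.06675588]
[[282.7 211. ]] [[ 97.5 307.5]]
```

View pics/w2.png

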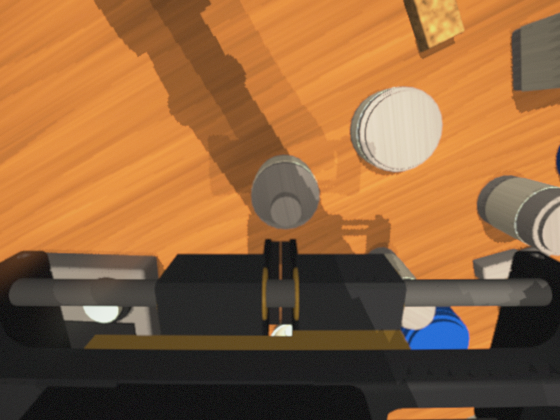

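The wrist view has the cap at (286,210), predicted (282.7,211), so it is within about 2 mm. Descending to 25 mm above the cap.

```bash
python3 -m handwheel '[[-0.001,0.003,0.01,0,255],[0,0,0.015,0,255],[0,0,0.018,0,255],[0,0,0.014,0,255],[0,0,0.007,0,255],[0,0,0.002,0,255],[0,0,0,0,255],[0,0,0,0,255]]' | head -4
python3 -c "
from h import *
print(togo([.446,-.001,.164]))"
```

```text
time: 6.92
tcp_pos: [0.4459, -0.0001, 0.1657]
tcp_rot: [0.0, 0.229, 0.974, 0.0]
contact_force: [0.6, -0.2, -0.6]
[-0.00046595 -0.00080515  0.00170378]
```

Fingertips are at 0.147, 27 mm above the cap. Dwell, then rise.

```bash
python3 -m handwheel '[[0,0,0.001,0,255],[0,0,0,0,255],[0,0,0,0,255],[0,0,0,0,255],[0,0,0,0,255],[0,0,0,0,255],[0,0,0,0,255],[0,0,0,0,255]]' | head -2
python3 -m handwheel '[[0,0,0,0,255],[0,0,0,0,255],[0,0,0,0,255],[0,0,0,0,255],[0,0,0,0,255],[0,0,0,0,255],[0,0,0,0,255],[0,0,0,0,255]]' | head -2
python3 -m handwheel '[[0,0,0,0,255],[0,0,0,0,255],[0,0,0,0,255],[0,0,0,0,255],[0,0,0,0,255],[0,0,0,0,255],[0,0,0,0,255],[0,0,0,0,255]]' | head -2
python3 -m handwheel '[[0,0,0,0,255],[0,0,0,0,255],[0,0,0,0,255],[0,0,-0.02,0,255],[0,0,-0.025,0,255],[0,0,-0.02,0,255],[0,0,-0.01,0,255],[0,0,0,0,255]]' | head -2
python3 -c "
from h import *
print(togo([.471,-.2625,.18]))"
```

```text
time: 7.58
tcp_pos: [0.4455, -0.0005, 0.1643]
time: 8.25
tcp_pos: [0.4455, -0.0005, 0.1643]
time: 8.92
tcp_pos: [0.4455, -0.0005, 0.1643]
time: 9.58
tcp_pos: [0.4469, -0.0004, 0.2414]
[-0.13818016 -0.22410355  0.06124878]
```

```bash
python3 -m handwheel '[[-0.01,-0.016,0,0,255],[-0.014,-0.022,0,0,255],[-0.014,-0.022,0,0,255],[-0.014,-0.022,0,0,255],[-0.014,-0.023,0,0,255],[-0.014,-0.023,0,0,255],[-0.014,-0.023,0,0,255],[-0.014,-0.023,0,0,255]]' | head -2
python3 -m handwheel '[[-0.014,-0.023,0.01,0,255],[-0.01,-0.017,0.015,0,255],[-0.006,-0.01,0.015,0,255],[0,0,0.01,0,255],[0,0,0,0,255],[0,0,0,0,255]]'
python3 - <<'E'
from h import *
print(togo([.471,-.2625,.086]))
c=wrist();np.savez('w3.npz',**{k:np.array(c[k],float) for k in('K','D','rvec','tvec')})
print(proj(c,[.471,-.2625,.067]),proj(c,[.4296,-.338,.067]))
cv2.imwrite('pics/w3.png',c['pixels'][:,:,::-1])
E
```

```text
time: 10.25
tcp_pos: [0.4639, -0.2054, 0.2378]
time: 10.75
tcp_pos: [0.4687, -0.2612, 0.1881]
tcp_rot: [-0.001, 0.228, 0.974, 0.0]
contact_force: [0.1, -0.5, -0.1]
opening: 0.0003
grip_force: 0.0
[-2.93581549e-03 -9.12872767e-05  1.02065804e-01]
[[279.7 208.4]] [[186.2 204.7]]
```

View pics/w3.png

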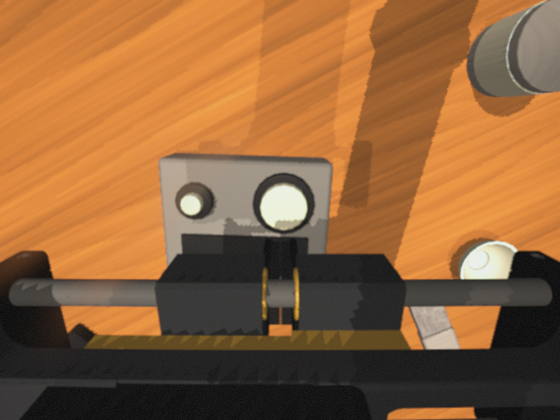

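The wrist view has the big key at (284,204), predicted (280,208), so it is about 4 mm off and well inside the 44 mm key. The small key is clear at (191,205). Descending to just above the key, then pressing gently.

```bash
python3 -m handwheel '[[-0.001,0.001,0.015,0,255],[0,0,0.02,0,255],[0,0,0.02,0,255],[0,0,0.018,0,255],[0,0,0.012,0,255],[0,0,0.006,0,255],[0,0,0,0,255],[0,0,0,0,255]]' | head -4
python3 -m handwheel '[[0,0,0.003,0,255],[0,0,0.003,0,255],[0,0,0.002,0,255],[0,0,0.002,0,255],[0,0,0,0,255]]' | head -4
```

```text
time: 11.47
tcp_pos: [0.4712, -0.262, 0.099]
tcp_rot: [0.001, 0.229, 0.974, 0.0]
contact_force: [-0.4, -0.6, 0.3]
time: 11.88
tcp_pos: [0.4704, -0.262, 0.088]
tcp_rot: [-0.0, 0.229, 0.973, 0.0]
contact_force: [-0.6, -0.5, 0.4]
```

```bash
python3 -m handwheel '[[0,0,0.002,0,255],[0,0,0.002,0,255],[0,0,0.001,0,255],[0,0,0,0,255]]' | head -4
python3 -m handwheel '[[0,0,0.002,0,255],[0,0,0.001,0,255],[0,0,0,0,255]]' | head -4
```

```text
time: 12.22
tcp_pos: [0.4708, -0.2622, 0.0834]
tcp_rot: [0.0, 0.229, 0.973, -0.0]
contact_force: [-1.1, 1.4, 2.8]
time: 12.47
tcp_pos: [0.4708, -0.2622, 0.0804]
tcp_rot: [0.0, 0.229, 0.973, -0.0]
contact_force: [-0.3, 0.3, 4.1]
```

```bash
python3 -m handwheel '[[0,0,0.001,0,255],[0,0,0,0,255],[0,0,0,0,255]]' | head -4
python3 -m handwheel '[[0,0,0.001,0,255],[0,0,0,0,255],[0,0,0,0,255]]' | head -4
```

```text
time: 12.72
tcp_pos: [0.4708, -0.2623, 0.0801]
tcp_rot: [0.0, 0.229, 0.973, 0.0]
contact_force: [-2.0, 1.2, 9.6]
time: 12.97
tcp_pos: [0.4708, -0.2623, 0.0799]
tcp_rot: [0.0, 0.229, 0.973, 0.001]
contact_force: [-4.7, 2.4, 16.0]
```

The key has bottomed: force jumped from 4 to 16 N while z stayed at 0.080. Releasing and moving clear upward.

```bash
python3 -m handwheel '[[0,0,-0.003,0,255],[0,0,-0.005,0,255],[0,0,-0.01,0,255],[0,0,-0.02,0,255],[0,0,-0.03,0,255],[0,0,-0.03,0,255],[0,0,-0.02,0,255],[0,0,0,0,255]]' | head -4
python3 -m handwheel '[[0,0,-0.02,0,255],[0,0,-0.02,0,255],[0,0,0,0,255],[0,0,0,0,255],[0,0,0,0,255],[0,0,0,0,255]]' | head -4
python3 - <<'E'
from h import *
t=capture('top');a=cv2.imread('pics/top1.png')[:,:,::-1]
d=cv2.absdiff(t['pixels'],np.ascontiguousarray(a)).max(2)
for n,x,y in [('squat',210,249),('cone',266,247),('round',168,184),('slim',240,182),('square',130,244),('block',175,286),('dish',302,171),('hammer',183,158),('brush',332,150)]:
    print(n,np.percentile(d[y-25:y+25,x-25:x+25],95))
cv2.imwrite('pics/top2.png',t['pixels'][:,:,::-1])
E
```

```text
time: 13.63
tcp_pos: [0.4726, -0.2634, 0.2009]
tcp_rot: [0.004, 0.229, 0.973, -0.0]
contact_force: [0.9, -0.2, -0.0]
time: 14.13
tcp_pos: [0.4698, -0.2616, 0.2348]
tcp_rot: [-0.001, 0.229, 0.973, 0.0]
contact_force: [0.1, 0.9, 0.4]
squat 21.0
cone 44.0
round 20.0
slim 20.0
square 75.0
block 80.0
dish 21.0
hammer 20.0
brush 45.0
```

View pics/top2.png

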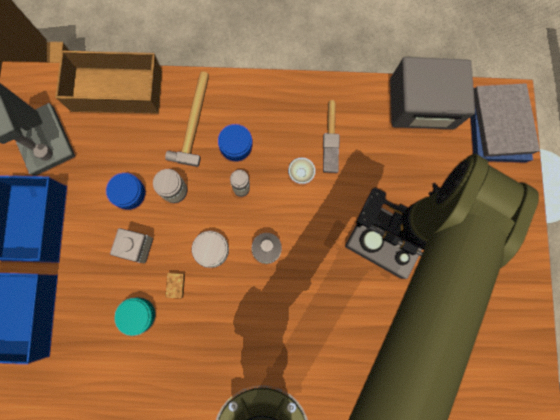

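Every container is at its original pixels (squat (210,249), cone (266,247), and so on). The larger differences are moved shadows. The robot is clear, so I'm handing in.

```bash
python3 -c "
from workcell import job_done
print(job_done())"
```

```text
the job is handed in; nothing more can be done
None
```

I pointed at the squat tin and then the cone-topped can for about two seconds each, pressed the large key fully down and let it up, moved clear with nothing shifted in the final picture, and handed in at about 14 s.

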